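# Sort the perished vibration mount from the sound one

### The arm

A 7-joint arm with a two-finger parallel gripper is mounted at the origin on the work surface. World frame = base frame: x ahead of the robot, y to its left, z up, the work surface at z = 0. Lengths are in m, angles in rad, forces in N, time in s.
With the tool pointing down it reaches from about 0.425 to 0.95 m from the base axis. Payload 4.7 kg.
Tool frame: the origin (TCP) lies on the centre line of the jaws, within the pads' length; the fingertips stand robot.nose_length ahead of it and the grasp point (between the pads) lies 8 mm behind it (robot.nose_length is the distance from the TCP to the fingertips, in m); z points along the fingers, y is the line along which they close (so a half turn about z gives the same grasp; the last joint's range is limited). The gripper opens to 85 mm and grips with 20 to 120 N. Pads are 22 mm wide; open, the fingers measure 114 mm over their backs; the gripper's body (76 mm by 85 mm) begins 54 mm behind the grasp point. The pads swing forward as they close: fully open they stand 13 mm farther back than shut.
Start: joints at [1.28, 0.469, -0.049, 1.532, 0.024, 1.141, -0.082], TCP at [0.175, -0.652, 0.242] pointing down, gripper open.
Joint ranges: [-2.59, 2.59], [-0.33, 1.99], [-1.39, 1.29], [0.1, 2.45], [-1.04, 4.18], [0.21, 1.99], [-2.66, 2.66]. Speed limits (rad/s): [2.57, 2.57, 3.14, 3.14, 3.14, 3.14, 3.14].

### API

Orientations are given as [roll, pitch, yaw] about the fixed x, y, z axes, in that order (R = Rz(yaw) Ry(pitch) Rx(roll)).
In Python, from plant import robot gives the robot as it stands. Calls block until the motion is done:
- robot.goto(position, orientation): joint-space move of the TCP to a pose.
- robot.move_straight(position, vel=0.15, attitude=None, contact_N=None): straight line of the TCP; attitude=None keeps the orientation; vel is the mean speed in m/s. With contact_N (N) it stops when the force on the tool has changed by that much, and returns True; else False.
- robot.move_joints(angles): joint-space move.
- robot.grip(opening, strength=None): opening from 0.0 (shut) to 1.0 (fully open); strength is the grip in N (None keeps the last); returns when the fingers have stopped.
- robot.sleep(seconds).
- robot.inverse_kinematics(position, orientation): joint angles nearest the present ones, or None.
- robot.sense(): the state.
- robot.grab_frame(name): name is "side" or "top" or "wrist"; returns a dict with "image" (420x560x3 uint8, red, green, blue), "range_z" (420x560 float32, m along the optical axis (not along the pixel's ray), 0 where there is no reading), "fx", "fy", "cx", "cy" (pixels), "dist_coeffs" ([k1, k2, p1, p2, k3] as OpenCV has them; the pictures are not rectified), "R" (3x3) and "t" (3): a world point X has camera coordinates R X + t. Camera axes: x right, y down, z forward; pixel columns grow to the right and rows downward; lengths in m; the calibration is good to about 2 mm. A picture is of the moment at which its call begins.
A pose or a line that the arm cannot do raises robot.IKError and nothing moves.
- robot.close_job(): hands the job in; it is judged then, once.
The state is a dict: "t": time; "joint_pos": joint angles; "joint_velocities": joint speeds; "effort": joint torques, N m; "tcp_pos": TCP position; "tcp_rot": TCP orientation; "wrist_force": force on the tool from outside, world axes, zero at the start; "torque": the same for the moment, N m; "opening": opening from 0.0 (shut) to 1.0 (fully open); "gripper_force": force on a finger pad.
Only numpy, scipy, OpenCV 4.12 (cv2) and the standard library are available. Lean on these libraries where they do the work, as an engineer would, in place of code of your own. Each camera call takes 0.05 s, during which the arm holds its last target. There are 200 camera calls.

### The job

Squeeze the two square-ended rubber vibration mounts firmly between their steel end plates to tell the perished one from the sound one: the perished one collapses and stays squashed, the sound one is firm and keeps its length. Put the perished mount, squashed, into the black bin, and set the sound one on the middle of the aluminium panel, lying as it lies now with its rubber axis level. Leave the solder spool and the round steel spacer where they are.

Things in the scene. Friction and masses are not known exactly. Their poses are not given: they have to be found in the camera images.
- mount_a_center (a point): centre of one loose 170 g vibration mount, 24 mm above what it rests on: ribbed black rubber cylinder 41 mm across lying level between two upright square steel end plates (48 x 48 mm, 5 mm thick), 54 mm long over the plates. Site x runs along the rubber, square to the plates (the squeeze direction), y along the plates, z up. Which is perished cannot be seen: the two look alike
- mount_b_center (a point): centre of the other vibration mount: same looks, size, mass and axes; one of the two is perished, the other sound
- mount_a_squeeze (a joint): how much mount a is shortened between its plates now, in m; 0 at the start. A perished mount gives 8.5 mm (to 45.5 mm long) under about 5 N, then stops, and stays so when let go; a sound one gives 1.5 mm (to 52.5 mm long) under about 14 N, then stops, and springs back to 54 mm
- mount_b_squeeze (a joint): the same for mount b
- bin: open black plastic bin for scrap, fixed, 200 mm along its x, 160 mm along its y, 50 mm high, walls and floor 4 mm thick; origin at the centre of its underside, z up
- panel: flat bare aluminium panel, fixed, 180 mm along its x, 160 mm along its y, 6 mm thick, with two dark slots; origin at the centre of its underside, z up
- spool: bystander: solder spool, silvery wire between two grey flanges, standing on one flange, 60 mm across, 40 mm high; origin at the centre of its underside
- spacer: bystander: plain round steel spacer standing upright, 40 mm across, 45 mm high; origin at the centre of its underside
Mind the look-alikes: they are no part of the job. What is shaped like the part that bears mount_b_center but blue or purple is not meant.

How it is judged:
On the way:
1. the perished mount is squeezed between its end plates until it has collapsed (value of joint any of mount_a_squeeze, mount_b_squeeze above 0.006 m), for 0.1 s.
At the end, for the whole second after the job is handed in: The perished mount, squashed by over 5 mm, lies at rest in the bin below its rim (centre under 45 mm above the bin's underside); the sound mount, shortened by under 3 mm, rests on the panel, its centre within 25 mm of the panel's and its rubber axis level within about 10 degrees (((value of joint mount_a_squeeze above 0.005 m and value of joint mount_b_squeeze below 0.003 m and x of mount_a_center in the frame of bin between -0.096 and 0.096 m and y of mount_a_center in the frame of bin between -0.076 and 0.076 m and z of mount_a_center in the frame of bin below 0.045 m and horizontal distance between mount_b_center and panel below 0.025 m and z of mount_b_center in the frame of panel between 0.022 and 0.036 m and angle between mount_b_center's own x axis and vertical between 1.4 and 1.74 rad) or (value of joint mount_b_squeeze above 0.005 m and value of joint mount_a_squeeze below 0.003 m and x of mount_b_center in the frame of bin between -0.096 and 0.096 m and y of mount_b_center in the frame of bin between -0.076 and 0.076 m and z of mount_b_center in the frame of bin below 0.045 m and horizontal distance between mount_a_center and panel below 0.025 m and z of mount_a_center in the frame of panel between 0.022 and 0.036 m and angle between mount_a_center's own x axis and vertical between 1.4 and 1.74 rad)) and linear speed of each of mount_a, mount_b below 0.02 m/s); the robot touches nothing.
It fails at once if the spool or the spacer is moved by more than 20 mm (distance of any of spool, spacer from where it was at the start of the episode above 0.02 m).
It also fails if it takes over 54 s, if anything falls off the work surface, if the arm or the gripper's body presses on something with over 40 N, if the wrist force passes 120 N, or if a joint passes its speed limit or range.

## Working session

There is one attempt and no reset: what is moved stays moved. The work goes in short steps, each a Python script; the robot and the scene stay as the last script left them, time stands still between calls to the robot, and variables do not carry over. Pictures are saved under pics/ and viewed, at most 10 in all, crops included, and the job is handed in when it is done.

```bash
mkdir -p pics; ls
python3 - <<'E'
from plant import robot
import cv2,numpy as np,pickle
d={}
for n in("top","side"):
    f=robot.grab_frame(n);d[n]=f
    cv2.imwrite(f"pics/{n}0.png",f["image"][:,:,::-1])
    print(n,f["fx"],f["cx"],f["cy"],f["dist_coeffs"],(-f["R"].T@f["t"]).round(3),f["R"].round(2).tolist())
pickle.dump(d,open("d0.pkl","wb"))
s=robot.sense();print(s,robot.nose_length)
E
```

```text
pics
top 500.19043184504113 274.1654686373614 212.67842893551978 [-0.09963647  0.          0.          0.          0.        ] [ 0.344 -0.014  1.253] [[0.01, -1.0, 0.0], [-0.99, -0.01, -0.16], [0.16, -0.0, -0.99]]
side 417.0727436378657 278.9637288065938 206.36689866655283 [-0.00940225  0.          0.          0.          0.        ] [0.17  0.678 0.565] [[-0.89, -0.46, 0.01], [-0.27, 0.5, -0.83], [0.37, -0.74, -0.56]]
{'t': 0.1, 'joint_pos': array([ 1.28011676,  0.46939908, -0.04856759,  1.53360182,  0.02411208,
        1.14103396, -0.08228964]), 'joint_velocities': array([ 0.00087347, -0.00231854, -0.00103574, -0.00199496,  0.00129672,
       -0.00061366, -0.00059842]), 'effort': array([ 5.58450097e-05, -5.11520183e+01, -4.72228986e-02, -2.38390195e+01,
        1.07130301e-02,  4.34158661e-03,  1.23429561e-05]), 'tcp_pos': array([ 0.17454678, -0.65149491,  0.24132888]), 'tcp_rot': array([-3.13973852e+00,  9.04019637e-05,  2.61800263e-01]), 'wrist_force': array([ 0.41641771,  0.20022916, -0.10780557]), 'torque': array([-0.01646618,  0.04193788, -0.02505469]), 'gripper_force': 0.0, 'opening': 1.0012683974859078} 0.011
```

View pics/top0.png

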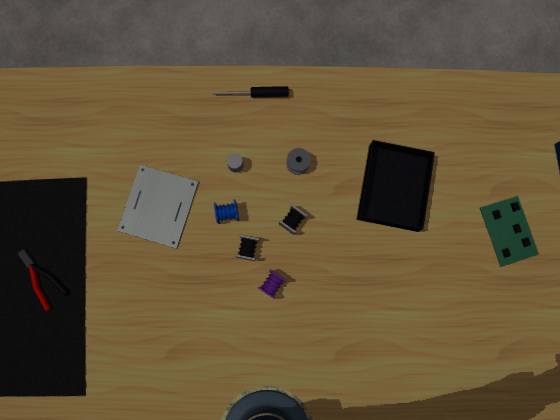

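View pics/side0.png

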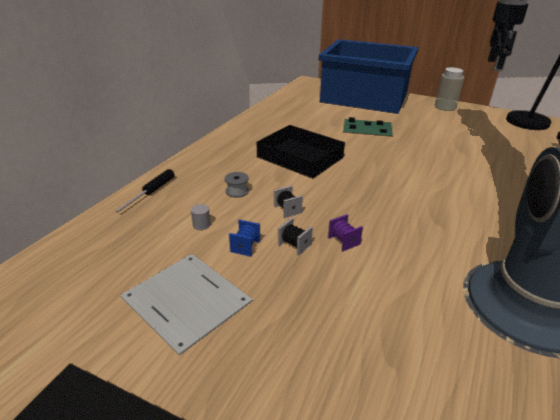

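The top view shows two black mounts with grey plates at (248,247) and (293,218). The look-alikes are blue (227,211) and purple (272,284), so they are not meant. The spool is at (298,160), the spacer at (235,162), the panel at (158,206) and the bin at (397,186). The side view agrees, with the mounts at (295,236) and (288,202). I'll confirm this in an enlarged crop and measure.

```bash
cat > h.py <<'E'
import cv2,numpy as np
def rays(f,uv):
    K=np.array([[f["fx"],0,f["cx"]],[0,f["fy"],f["cy"]],[0,0,1]])
    n=cv2.undistortPoints(np.float64(uv).reshape(-1,1,2),K,np.array(f["dist_coeffs"]))[:,0]
    return np.c_[n,np.ones(len(n))]
def cloud(f):
    h,w=f["range_z"].shape
    uv=np.stack(np.meshgrid(np.arange(w),np.arange(h)),-1).reshape(-1,2)
    X=(rays(f,uv)*f["range_z"].reshape(-1,1)-f["t"])@f["R"]
    X[f["range_z"].ravel()<=0]=np.nan
    return X.reshape(h,w,3)
def onplane(f,uv,z):
    d=rays(f,uv)@f["R"]; c=-f["R"].T@f["t"]
    return c+d*((z-c[2])/d[:,2])[:,None]
E
python3 - <<'E'
import pickle; from h import *
d=pickle.load(open("d0.pkl","rb"));f=d["top"];P=cloud(f);im=f["image"]
cv2.imwrite("pics/crop.png",cv2.resize(im[135:305,205:325,::-1],None,fx=3.5,fy=3.5,interpolation=cv2.INTER_CUBIC))
m=(P[:,:,2]>.012)&(P[:,:,2]<.08); print("table z",np.nanmedian(P[:,:,2][250:350,100:200]))
n,l,st,_=cv2.connectedComponentsWithStats(m.astype(np.uint8))
for i in range(1,n):
    if st[i,4]<60: continue
    q=P[l==i]
    zt=np.percentile(q[:,2],95); top=q[q[:,2]>zt-.012]
    r=cv2.minAreaRect(top[:,:2].astype(np.float32))
    print(st[i],"z95 %.4f"%zt,"rect",np.round(r[0],3),np.round(r[1],3),round(r[2],1))
hsv=cv2.cvtColor(im,cv2.COLOR_RGB2HSV)
pm=((hsv[:,:,1]<60)&(hsv[:,:,2]>110)).astype(np.uint8); pm[:,:90]=0; pm[:,205:]=0; pm[:150]=0
c=max(cv2.findContours(pm,0,1)[0],key=cv2.contourArea)
r=cv2.minAreaRect(onplane(f,c[:,0],.006)[:,:2].astype(np.float32));print("panel",r, np.nanmedian(P[pm>0][:,2]))
PS=cloud(d["side"])
for n_,u,v in(("A",295,236),("B",288,202),("panel",187,299)):
    print(n_,"side z", np.nanmax(PS[v-18:v+19,u-18:u+19,2]), np.nanmedian(PS[v-3:v+3,u-3:u+3],axis=(0,1)))
E
```

```text
table z 8.879967204433263e-05
[212  86  77  12 486] z95 0.0309 rect [0.856 0.047] [0.029 0.196] 3.2
[ 357  140   78   91 1345] z95 0.0526 rect [ 0.61  -0.321] [0.163 0.202] 78.4
[287 148  24  24 443] z95 0.0442 rect [ 0.674 -0.076] [0.058 0.058] 0.3
[227 153  17  19 240] z95 0.0490 rect [0.667 0.083] [0.038 0.038] 2.8
[214 199  25  24 383] z95 0.0502 rect [0.541 0.102] [0.048 0.054] 8.8
[279 204  29  30 399] z95 0.0500 rect [ 0.522 -0.063] [0.047 0.055] 53.9
[236 235  24  26 388] z95 0.0499 rect [0.451 0.048] [0.045 0.054] 79.0
[ 19 249  50  62 581] z95 0.0189 rect [0.368 0.58 ] [0.166 0.075] 46.1
[258 269  29  30 371] z95 0.0497 rect [ 0.363 -0.013] [0.047 0.054] 56.8
[ 230  393   72   27 1075] z95 0.0706 rect [ 0.061 -0.   ] [0.014 0.085] 0.9
panel ((0.5585760474205017, 0.28083550930023193), (0.1593163013458252, 0.1792132556438446), 74.05585479736328) 0.006212765128583659
A side z 0.050028685207645245 [0.44336852 0.06487486 0.03756726]
B side z 0.048703653267531614 [ 0.50789595 -0.03552633  0.04124556]
panel side z 0.008498927205399177 [0.55221441 0.28431788 0.00520999]
```

View pics/crop.png

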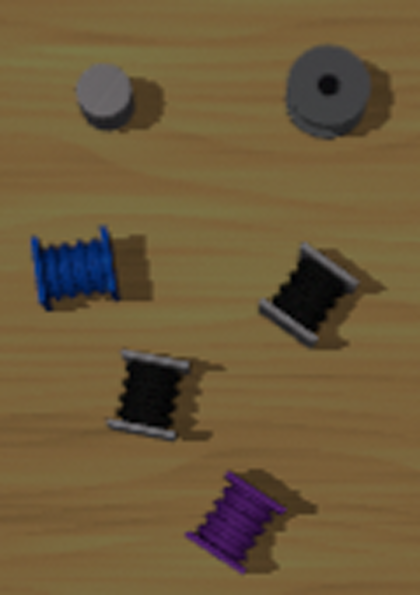

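The crop shows both mounts with black rubber and grey plates: A at crop (148,395) and B at crop (308,295). The blue and purple look-alikes are clearly different. Next I'll go above each mount and take one close wrist look.

```bash
cat >> h.py <<'E'
PI=np.pi
def look(robot,c,n):
    f=robot.grab_frame("wrist");P=cloud(f)
    cv2.imwrite(f"pics/w{n}.png",f["image"][:,:,::-1])
    m=(P[:,:,2]>.015)&(P[:,:,2]<.075)&(np.hypot(P[:,:,0]-c[0],P[:,:,1]-c[1])<.05)
    nn,l,st,_=cv2.connectedComponentsWithStats(m.astype(np.uint8))
    i=1+np.argmax(st[1:,4]);q=P[l==i];q=q[q[:,2]>.038]
    r=cv2.minAreaRect(q[:,:2].astype(np.float32))
    print(n,np.round(r[0],4),np.round(r[1],4),round(r[2],1),"z97 %.4f"%np.percentile(q[:,2],97),robot.sense()["t"],flush=True)
    return r
E
python3 - <<'E'
from plant import robot; from h import *
for n,c,a in(("B",(.522,-.063),-36),("A",(.451,.048),-11)):
    for y in(a+90,a-90):
        try: robot.goto([c[0],c[1],.20],[PI,0,np.radians(y)]);print("yaw",y);break
        except robot.IKError as e: print(y,e)
    look(robot,c,n)
    print(robot.sense()["joint_pos"].round(2))
E
```

```text
yaw 54
B [ 0.5223 -0.06  ] [0.0478 0.0541] 53.9 z97 0.0476 2.5833
[ 0.53  0.33 -0.6   1.91  0.23  0.97 -0.8 ]
yaw 79
A [0.4507 0.0514] [0.0474 0.0541] 79.4 z97 0.0476 3.225
[ 0.48  0.24 -0.77  2.05  0.2   0.93 -0.59]
```

Both views agree: plate tops are at 0.048 m and the positions match within 3 mm. Now I'll squeeze A.

Run:
```python
from plant import robot; from h import *
o=[PI,0,np.radians(79.4)]
robot.goto([.4507,.0505,.10],o)
robot.move_straight([.4507,.0505,.017],vel=.12)
robot.grip(0.0,40); robot.sleep(.3)
s=robot.sense();print(s["opening"],s["opening"]*85,s["gripper_force"],s["wrist_force"],s["tcp_pos"],s["t"])
```

```text
0.6024758128195307 51.21044408966011 41.76473379135132 [-1.11920721 -0.24896138  7.27613129] [0.45137921 0.05044025 0.01788059] 5.2583
```

A stops at about 51 mm under 40 N, so it looks sound. I'll take it to the panel and then squeeze B as the comparison.

Run:
```python
from plant import robot; from h import *
o=[PI,0,np.radians(79.4)]
robot.move_straight([.4507,.0505,.15],vel=.15)
print(robot.sense()["opening"])
robot.goto([.5586,.2808,.12],[PI,0,np.radians(74)])
print(robot.sense()["joint_pos"].round(2))
robot.move_straight([.5586,.2808,.040],vel=.12)
h=robot.move_straight([.5586,.2808,.0225],vel=.04,contact_N=6)
s=robot.sense();print(h,s["tcp_pos"],s["wrist_force"])
robot.grip(.85);robot.sleep(.2)
p=s["tcp_pos"];robot.move_straight([p[0],p[1],.20],vel=.15)
look(robot,(.5586,.2808),"Ap")
o=[PI,0,np.radians(53.9)]
robot.goto([.5223,-.061,.12],o)
robot.grip(1.0)
robot.move_straight([.5223,-.061,.018],vel=.12)
robot.grip(0.0,40); robot.sleep(.3)
s=robot.sense();print(s["opening"],s["opening"]*85,s["gripper_force"],s["wrist_force"],s["tcp_pos"],s["t"])
```

```text
0.603989376482275
[-0.03  0.62 -0.71  1.74  0.48  0.96 -1.21]
True [0.55869885 0.2807344  0.02388142] [-0.8013988  -0.90646229  4.60133846]
Ap [0.5585 0.2815] [0.0475 0.054 ] 74.0 z97 0.0534 10.4667
0.5241479837552986 44.55257861920038 42.08035469055176 [-2.08689613 -0.07960812  8.18606704] [ 0.52360078 -0.06109242  0.01949848] 13.8333
```

View pics/wAp.png

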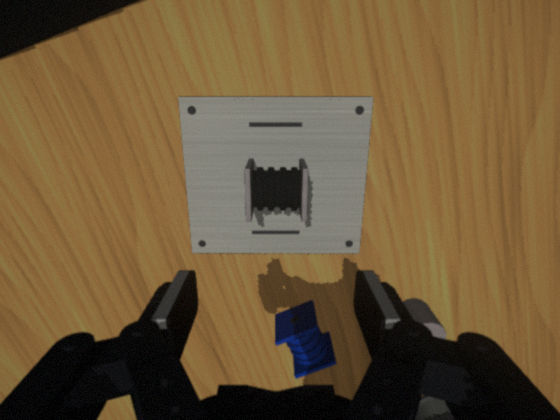

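The picture shows A upright and centred on the panel at (277,190), still 54.0 mm long. B collapsed to about 45 mm, so B is the perished one and goes into the bin.

Run:
```python
from plant import robot; from h import *
robot.move_straight([.5223,-.061,.16],vel=.15)
print(robot.sense()["opening"])
robot.goto([.61,-.321,.16],[PI,0,np.radians(78.4)])
robot.move_straight([.61,-.321,.045],vel=.12)
h=robot.move_straight([.61,-.321,.022],vel=.04,contact_N=6)
s=robot.sense();print(h,s["tcp_pos"],s["wrist_force"])
robot.grip(.85);robot.sleep(.2)
p=s["tcp_pos"];robot.move_straight([p[0],p[1],.22],vel=.15)
look(robot,(.61,-.321),"Bp")
f=robot.grab_frame("top");cv2.imwrite("pics/topE.png",f["image"][:,:,::-1])
P=cloud(f)
for n,c in(("spool",(.674,-.076)),("spacer",(.667,.083))):
    q=P[(P[:,:,2]>.03)&(np.hypot(P[:,:,0]-c[0],P[:,:,1]-c[1])<.045)]
    print(n,cv2.minAreaRect(q[:,:2].astype(np.float32))[0])
```

```text
0.5252697498976201
True [ 0.60956149 -0.32098007  0.02355191] [-0.94241209  0.22302796  3.59382765]
Bp [ 0.6094 -0.3204] [0.048  0.0455] 78.3 z97 0.0516 19.7417
spool (0.6726805567741394, -0.07658476382493973)
spacer (0.6669076681137085, 0.08346408605575562)
```

View pics/wBp.png

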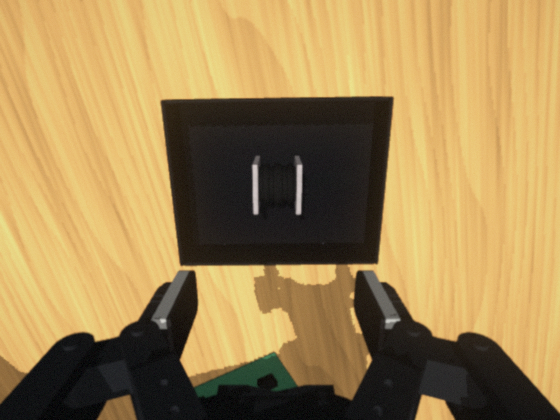

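The perished mount lies centred on the bin floor at (277,185), squashed to 45.5 mm. The spool and spacer have not moved, and the gripper is clear.

```bash
python3 -c "
from plant import robot
print(robot.close_job())"
```

```text
the job is handed in; nothing more can be done
None
```

The job is handed in: mount B was the perished one and lies squashed (45.5 mm) in the bin, sound mount A (54 mm) sits level on the middle of the panel, and the spool and spacer were left where they were.

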